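Find the in-spec electrode gap with a spacer gauge

TASK

Take the spacer gauge out of its stand and feel the four gaps of the electrode cell with its blade: one gap holds the blade with a light, steady drag, in the others it either drops in loose or binds hard. Leave the gauge standing fully home in the gap with the light drag, shoulder down on the plates, and let go; do not force it into a gap that binds, and leave the rest of the bench alone.

Things in the scene. Friction and masses are not known exactly. Their poses are not given: they have to be found in the camera images.
- gauge: Spacer gauge, about 80 g: steel blade 5 mm thick (y), 24 wide (x), 52 long, below a grey plastic handle 16 (y) x 28 (x) x 45 mm tall. Origin: middle of the blade's tip, z up; shoulder (handle's underside) at z = 52 mm, top at 97 mm. It starts upright in the stand, blade down, its tip 6 mm above the bench, with about 1.5 mm of play.
- stand: White plastic gauge stand fixed to the bench: foot 60 x 60 mm, block 44 mm (x) x 36 mm (y), 40 mm tall, with one slot from above, 8.4 mm (y) x 27 mm (x), 34 mm deep. Origin at the centre of its underside, axes as the gauge's.
- cell: Electrode cell, fixed: grey plinth 66 (x) x 184 (y) x 20 mm; on it four pairs of steel plates 50 mm long (x), tops at z = 80 mm, solid white ceramic (2 mm lower) between pairs. In each pair a gap 8 mm wide in y, open above and at its ends, at y = -60, -20, 20, 60 mm. Origin: centre of the underside. Gauge fully home: shoulder on the plates, its origin at z = 28 mm here.
- gap0 (a point): Middle of the mouth of the gap at y = -60 mm, level with the plates' tops; axes as the cell's (y across the gap). Each gap has a sprung copper shoe, 20 mm long in x, in its +y plate, standing 5 mm into the gap at rest: ramped from nothing at cell z = 78 mm to 5 mm at z = 55, then straight to z = 30. The blade pushes it back to +y (7 mm travel) and is pressed on the -y plate.
- gap1 (a point): The same point of the gap at y = -20 mm. The shoes look alike; only their springs differ, in an order that changes every time: two are slack (0.3 N, no drag to speak of), one is right (about 6.5 N), one binds (over 36 N).
- gap2 (a point): The same point of the gap at y = 20 mm. In the right gap pushing the blade down takes roughly 5 to 14 N while it moves, on the ramp and below it; a reading taken at rest is lower, as the drag relaxes once the motion stops.
- gap3 (a point): The same point of the gap at y = 60 mm. In the binding gap the blade stops on the shoe's ramp, its tip 55 to 78 mm above the bench; it takes over 25 N to push it past.
- spare: Bystander: loose spare ceramic spacer, 50 x 16 x 30 mm, lying on the robot's side of the cell. Origin at the centre of its underside.
- driver: Bystander: screwdriver about 150 mm long lying beyond the cell. Origin on its underside, x along it.
- weight: Bystander: small brass weight, 28 mm across, 22 mm tall, standing beyond the stand. Origin at the centre of its underside.
- beaker: Bystander: glass beaker, 70 mm across, 90 mm tall. Origin at the centre of its underside.
- bottle: Bystander: amber glass bottle, 60 mm across, 120 mm tall. Origin at the centre of its underside.
- dish: Bystander: shallow glass dish, 90 mm across, 18 mm tall. Origin at the centre of its underside.
Things that resemble listed ones, but are neither listed nor needed, are in the scene too. Of the things shaped like the gauge, the steel one is meant.

How it is judged (in metres and radians):
On the way:
1. the gauge is drawn out of its stand (z of gauge in the frame of stand above 0.045 m and contact force between the fingers and gauge above 0.5 N), for 0.1 s.
At the end, for the whole second after the job is handed in: The gauge stands upright (within 0.12 rad) and at rest in the gap whose shoe grips it (it is pressed against the plate with more than 2 N with nobody touching it), blade along the gap and within 12 mm of its middle lengthwise, shoulder down to within 3.5 mm of the plates' tops, released (z of gauge in the frame of cell between 0.022 and 0.0315 m and x of gauge in the frame of cell between -0.012 and 0.012 m and (y of gauge in the frame of cell between -0.065 and -0.055 m or y of gauge in the frame of cell between -0.025 and -0.015 m or y of gauge in the frame of cell between 0.015 and 0.025 m or y of gauge in the frame of cell between 0.055 and 0.065 m) and angle between gauge's own z axis and vertical below 0.12 rad and angle between the y axis of gauge and the y axis of cell, either way round below 0.2 rad and contact force between gauge and cell above 2 N and linear speed of gauge below 0.02 m/s).
It fails at once if the gauge is forced: more than 25 N between it and the cell (contact force between gauge and cell above 25 N).
It fails at once if a bystander is disturbed (moved over 20 mm) (distance of any of spare, driver, weight, beaker, bottle, dish from where it was at the start of the episode above 0.02 m).
It fails at once if the gauge topples (angle between gauge's own z axis and vertical above 0.9 rad).
It also fails if it takes over 64 s, if anything falls off the work surface, if the arm or the gripper's body presses on something with over 40 N, if the wrist force passes 120 N, or if a joint passes its speed limit or range.

ROBOT

A 6-joint arm with a two-finger parallel gripper is mounted at the origin on the work surface. World frame = base frame: x ahead of the robot, y to its left, z up, the work surface at z = 0. Lengths are in m, angles in degrees, forces in N, time in s.
With the tool pointing down it reaches from about 0.25 to 0.725 m from the base axis. Payload 9.7 kg.
Tool frame: the origin (TCP) lies between the finger pads; the fingertips stand 19 mm ahead of it and the grasp point (between the pads) is the TCP; z points along the fingers, y is the line along which they close (so a half turn about z gives the same grasp; the last joint's range is limited). The gripper opens to 85 mm and grips with 20 to 120 N. Pads are 22 mm wide; open, the fingers measure 114 mm over their backs; the gripper's body (76 mm by 85 mm) begins 54 mm behind the grasp point. The pads swing forward as they close: fully open they stand 13 mm farther back than shut.
Start: joints at [-63.942, 4.979, 10.078, 95.1, 0, 90], TCP at [0.242, -0.494, 0.25] pointing down, gripper open.
Joint ranges: [-179.16, 179.16], [-48.56, 103.87], [-65.8, 70.77], [-126.05, 130.52], [-82.76, 87.17], [-180, 180]. Speed limits (degrees/s): [127.2, 127.2, 147.25, 180, 180, 180].

INTERFACE

Orientations are given as [roll, pitch, yaw] about the fixed x, y, z axes, in that order (R = Rz(yaw) Ry(pitch) Rx(roll)).
In Python, from workcell import telemetry, camera, calibration, workorder gives the robot as it stands.
- The arm moves only by the tool play_rows, never from a script. Its argument "increments" is a list of rows, each a list of 3 entries, a list of its own where there are three numbers: the shift along the tool's x, y, z in mm, then the turn, a rotation vector about the tool's x, y, z in degrees, then the closure, from 0 (fully open) to 1 (shut). In form: [[[x, y, z], [ax, ay, az], jaw], ...]. A call has 1 to 20 rows; each row is the pose to reach, as a shift and turn from the pose commanded when the call began, along the tool's axes at that moment; what a row does not reach only later rows make up. A row lasts 1/10 s, in which the tool goes at most 50 mm and 8.59 degrees, less where a joint would pass 70% of its speed; a pose out of reach is approached as far as the arm can. A call with a gripper value outside its range is refused whole. The fingers move at their own pace and stop on an object; "grip_force" is the grip in N (left out, the last holds). Time passes only in rows, so rows that repeat a pose let the fingers close. It gives the time, the measured TCP pose, the force, the opening and the grip force at its end, in the units of the state.
- telemetry.get_obs(): the state, without advancing time (a new reading comes with each control period).
- camera(name): name is "side" or "top" or "wrist"; returns (picture, depth): 420x560x3 uint8, red, green, blue; 420x560 float32, m along the optical axis (not along the pixel's ray), 0 where there is no reading.
- calibration(name): a dict with "vertical_fov" (degrees; the focal length in pixels is half the picture's height over the tangent of half this angle, whatever the lens; pixels are square), "cx", "cy" (the principal point, pixels), "rvec" (rotation vector, rad) and "tvec" (3), from world to camera coordinates, as OpenCV has them; the wrist camera has in their place "hand_eye" (4x4, takes a point from camera to tool coordinates, whose origin is the TCP and whose axes are the flange's). Camera axes: x right, y down, z forward; pixel columns grow to the right and rows downward; lengths in m; the calibration is good to about 2 mm. A picture is of the moment at which its call begins: read the wrist's pose just before it. calibration takes no time and is no camera call.
- workorder.job_done(): hands the job in; it is judged then, once.
The state is a dict: "time": time; "q": joint angles; "qd": joint speeds; "joint_efforts": joint torques, N m; "ee_pos": TCP position; "tcp_rot": TCP orientation; "wrist_force": force on the tool from outside, world axes, zero at the start; "torque": the same for the moment, N m; "opening": finger opening in m; "grasp_force": force on a finger pad.
Only numpy, scipy, OpenCV 4.12 (cv2) and the standard library are available. Lean on these libraries where they do the work, as an engineer would, in place of code of your own. Each camera call takes 0.05 s, during which the arm holds its last target. There are 200 camera calls.

## Working session

There is one attempt and no reset: what is moved stays moved. The work goes in short steps, Python scripts to look and compute and a tool call to move; the robot and the scene stay as the last step left them, time stands still between calls to the robot, and variables do not carry over. Pictures are saved under pics/ and viewed, at most 10 in all, crops included, and the job is handed in when it is done.

Besides the shell and the picture viewer there is one more tool, called after ">>>" by a JSON object that holds its "fn" and its "kwargs", one argument or row to a line. play_rows: Moves the arm, as the interface text tells. Its arguments: {"type":"object","properties":{"increments":{"type":"array"},"grip_force":{"type":"number"}},"required":["increments"]}

```bash
mkdir -p pics; ls
cat > h.py <<'E'
import numpy as np, cv2
from workcell import telemetry, camera, calibration, workorder
from scipy.spatial.transform import Rotation as R
def cam(name):
    o=telemetry.get_obs(); c=calibration(name); im,d=camera(name)
    f=im.shape[0]/2/np.tan(np.radians(c["vertical_fov"]/2))
    if "hand_eye" in c:
        T=np.eye(4); T[:3,:3]=R.from_euler('xyz',o["tcp_rot"],degrees=True).as_matrix(); T[:3,3]=o["ee_pos"]
        W=T@np.array(c["hand_eye"])
    else:
        W=np.eye(4); Rm=cv2.Rodrigues(np.array(c["rvec"],float))[0]; W[:3,:3]=Rm.T; W[:3,3]=-Rm.T@np.array(c["tvec"],float).ravel()
    return im,d,(f,c["cx"],c["cy"],W)
def ray(k,u,v,z):
    f,cx,cy,W=k; r=W[:3,:3]@np.array([(u-cx)/f,(v-cy)/f,1]); o=W[:3,3]
    return o+r*(z-o[2])/r[2]
def cloud(k,d):
    f,cx,cy,W=k; v,u=np.indices(d.shape)
    return np.stack([(u-cx)/f*d,(v-cy)/f*d,d],-1)@W[:3,:3].T+W[:3,3]
def save(n,im): cv2.imwrite("pics/"+n+".png",im[:,:,::-1])
E
python3 - <<'E'
from h import *
o=telemetry.get_obs(); print({k:np.round(v,3) for k,v in o.items()})
for n in ["top","side"]:
    im,d,k=cam(n); save(n,im); np.savez(n+".npz",im=im,d=d,W=k[3],f=k[:3]); print(n,k, calibration(n))
E
```

```text
pics
{'time': np.float64(0.0), 'q': array([-63.942,   5.011,  10.032,  95.1  ,   0.   ,  89.999]), 'qd': array([-0.081,  0.126, -0.035, -0.043,  0.041, -0.067]), 'joint_efforts': array([ 0.0000e+00, -5.2039e+01,  4.6480e+01,  1.6000e-02,  0.0000e+00,
       -0.0000e+00]), 'ee_pos': array([ 0.242, -0.494,  0.25 ]), 'tcp_rot': array([-179.922,   -0.   ,   26.058]), 'wrist_force': array([-0.429, -0.283,  0.384]), 'torque': array([ 0.012, -0.03 ,  0.039]), 'grasp_force': np.float64(0.0), 'opening': np.float64(0.086)}
top (np.float64(476.80371536518123), 282.66181237980123, 209.01013211880655, array([[-1.75228950e-02, -9.93380882e-01,  1.13522563e-01,
         4.25482332e-01],
       [-9.99846460e-01,  1.74178142e-02, -1.91751156e-03,
        -1.97080952e-02],
       [-7.24955873e-05, -1.13538733e-01, -9.93533568e-01,
         1.26253352e+00],
       [ 0.00000000e+00,  0.00000000e+00,  0.00000000e+00,
         1.00000000e+00]])) {'vertical_fov': 47.54053424067135, 'cx': 282.66181237980123, 'cy': 209.01013211880655, 'rvec': array([ 2.14420558, -2.18212232,  0.12420155]), 'tvec': array([-0.01215786,  0.56635574,  1.20602979])}
side (np.float64(437.5066517052508), 281.1814699843716, 200.89667502904018, array([[-0.93419572, -0.1749808 ,  0.31090203,  0.21077004],
       [-0.35619802,  0.50640719, -0.7852864 ,  0.92016287],
       [-0.02003298, -0.84435388, -0.53541124,  0.70540498],
       [ 0.        ,  0.        ,  0.        ,  1.        ]])) {'vertical_fov': 51.281331980152494, 'cx': 281.1814699843716, 'cy': 200.89667502904018, 'rvec': array([ 0.4561874 , -2.55586277,  1.39956892]), 'tvec': array([0.53879203, 0.16651505, 1.03474431])}
```

View pics/top.png

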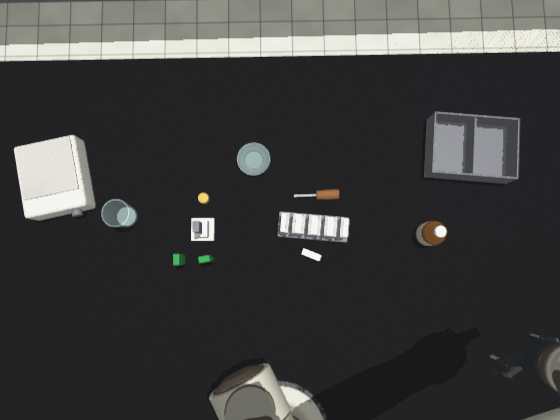

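View pics/side.png

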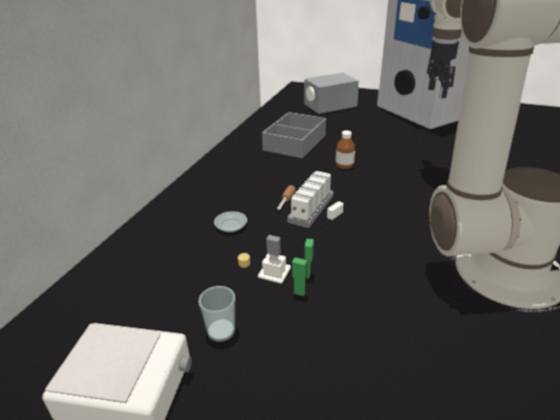

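Top view: the stand with the grey-handled gauge is at about (203,230) and the cell at (314,227). The spare is at (312,255), the driver at (318,195), the weight at (203,198), the dish at (254,159), the beaker at (120,214) and the bottle at (432,233).

Things that could be taken for the gauge:
- grey handle in the white stand: top (200,228), side (274,245)
- green lookalike: top (179,259), side (300,275)
- green lookalike: top (206,259), side (309,255)

I choose the grey one in the stand, since it is the steel gauge.

Run:
```python
from h import *
t=np.load("top.npz"); k=(*t["f"],t["W"]); im,d=t["im"],t["d"]; P=cloud(k,d)
s=np.load("side.npz"); 
a=cv2.resize(im[180:280,160:240],None,fx=4.5,fy=4.5,interpolation=cv2.INTER_CUBIC)
b=cv2.resize(s["im"][220:310,220:330],None,fx=4,fy=4,interpolation=cv2.INTER_CUBIC)
c=np.zeros((450,800,3),np.uint8); c[:450,:360]=a; c[:360,360:]=b; save("crop",c)
def box(name,u0,u1,v0,v1,zl,zh):
    q=P[v0:v1,u0:u1].reshape(-1,3); q=q[(q[:,2]>zl)&(q[:,2]<zh)]
    r=cv2.minAreaRect((q[:,:2]*1000).astype(np.float32)); print(name,len(q),"med",np.median(q,0).round(4),"rect mm",np.round(r[0],1),np.round(r[1],1),round(r[2],1))
box("handle",185,220,215,245,.08,.13)
box("standblock",185,220,215,245,.03,.05)
box("foot",185,220,215,245,.003,.07)
box("celltop",270,360,205,248,.06,.095)
box("cell",270,360,205,248,.012,.095)
box("spare",298,326,247,263,.015,.06)
box("green1",170,190,250,270,.02,.15)
box("green2",195,216,250,270,.02,.15)
box("weight",195,212,190,205,.01,.06)
box("bench",220,260,240,300,-.1,.1)
```

```text
handle 90 med [0.5181 0.19   0.1014] rect mm [518.9 191.4] [16.5 27.7] 86.6
standblock 148 med [0.5121 0.1831 0.0395] rect mm [518.8 191.3] [36.8 44. ] 89.2
foot 428 med [0.5123 0.1828 0.0089] rect mm [518.6 192.1] [91.3 77. ] 89.1
celltop 1133 med [ 0.5185 -0.0998  0.0782] rect mm [519.3 -99.2] [167.7  50.2] 84.0
cell 1775 med [ 0.5149 -0.097   0.0759] rect mm [519.3 -98.6] [182.5  66.3] 84.0
spare 123 med [ 0.4461 -0.0927  0.0298] rect mm [446.5 -92.2] [49.4 15.7] 67.2
green1 124 med [0.4388 0.2367 0.0951] rect mm [439.9 239.9] [15.8 27.2] 88.3
green2 95 med [0.4397 0.1694 0.0955] rect mm [439.3 173. ] [15.8 28.2] 10.4
weight 92 med [0.5996 0.1871 0.0219] rect mm [600.2 186.8] [25.3 25.8] 43.4
bench 2390 med [ 4.114e-01  9.410e-02 -3.000e-04] rect mm [412.3  94.6] [104.  154.6] 89.3
```

View pics/crop.png

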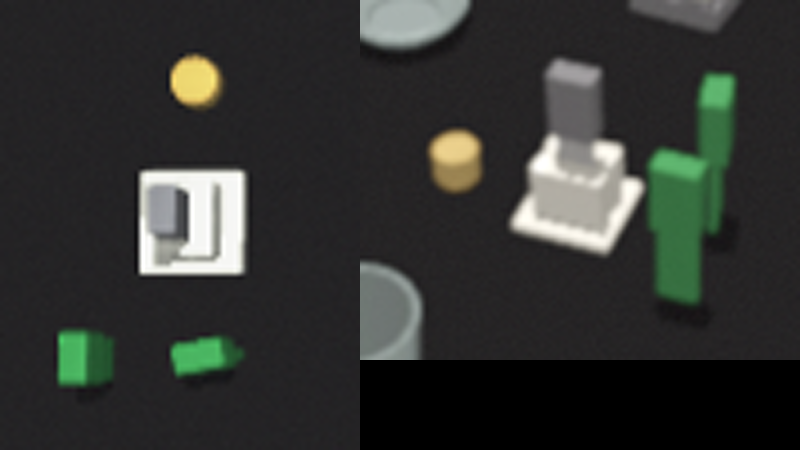

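The crop confirms it: the grey handle with its steel blade stands in the white stand, and both lookalikes are green. Next I go above it.

```bash
cat >> h.py <<'E'
def to(x,y,z,yaw):
    o=telemetry.get_obs(); A=R.from_euler('xyz',o["tcp_rot"],degrees=True); B=R.from_euler('xyz',[180,0,yaw],degrees=True)
    print("shift mm",(A.inv().apply(np.array([x,y,z])-o["ee_pos"])*1000).round(1),"turn",(A.inv()*B).as_rotvec(degrees=True).round(2))
E
python3 -c "
from h import *
to(.519,.191,.20,-2); print(calibration('wrist'))"
```

```text
shift mm [ 550.1 -493.4   50.3] turn [-7.000e-02  2.000e-02  2.806e+01]
{'vertical_fov': 58.95625575506558, 'cx': 285.2025974473916, 'cy': 213.90570509006466, 'hand_eye': array([[ 1.15137966e-03, -9.58684634e-01, -2.84468711e-01,
         7.22429725e-02],
       [ 9.99999266e-01,  9.96539507e-04,  6.89044847e-04,
         7.41460351e-05],
       [-3.77092398e-04, -2.84469296e-01,  9.58685077e-01,
        -1.22957903e-01],
       [ 0.00000000e+00,  0.00000000e+00,  0.00000000e+00,
         1.00000000e+00]])}
```

>>> {"fn": "play_rows", "kwargs": {
  "increments": [
    [[550,-493,50],[0,0,28],0],
    [[550,-493,50],[0,0,28],0],
    [[550,-493,50],[0,0,28],0],
    [[550,-493,50],[0,0,28],0],
    [[550,-493,50],[0,0,28],0],
    [[550,-493,50],[0,0,28],0],
    [[550,-493,50],[0,0,28],0],
    [[550,-493,50],[0,0,28],0],
    [[550,-493,50],[0,0,28],0],
    [[550,-493,50],[0,0,28],0],
    [[550,-493,50],[0,0,28],0],
    [[550,-493,50],[0,0,28],0],
    [[550,-493,50],[0,0,28],0],
    [[550,-493,50],[0,0,28],0],
    [[550,-493,50],[0,0,28],0],
    [[550,-493,50],[0,0,28],0],
    [[550,-493,50],[0,0,28],0],
    [[550,-493,50],[0,0,28],0],
    [[550,-493,50],[0,0,28],0],
    [[550,-493,50],[0,0,28],0]
  ]
}}

```text
time: 2.1
ee_pos: [0.521, 0.029, 0.201]
tcp_rot: [-177.9, 0.1, 2.2]
wrist_force: [-0.2, 0.2, -0.6]
opening: 0.0853
grasp_force: 0.0
```

```bash
cat > w.py <<'E'
from h import *
o=telemetry.get_obs(); print(o["time"],o["ee_pos"].round(4),o["tcp_rot"].round(2),o["wrist_force"].round(2))
im,d,k=cam("wrist"); P=cloud(k,d)
def box(n,c,r,zl,zh):
    m=(abs(P[...,0]-c[0])<r[0])&(abs(P[...,1]-c[1])<r[1])&(P[...,2]>zl)&(P[...,2]<zh)&(d>0)
    q=P[m]; 
    if len(q)<10: print(n,len(q)); return
    rr=cv2.minAreaRect((q[:,:2]*1000).astype(np.float32)); print(n,len(q),"med",np.median(q,0).round(4),"rect",np.round(rr[0],1),np.round(rr[1],1),round(rr[2],1))
E
python3 - <<'E'
from w import *
save("w1",im)
box("handletop",(.519,.191),(.03,.03),.097,.11)
box("block",(.519,.191),(.03,.03),.035,.045)
E
```

```text
2.1 [0.521 0.029 0.201] [-1.7789e+02  6.0000e-02  2.1700e+00] [-0.22  0.24 -0.62]
handletop 1192 med [0.5229 0.1885 0.1019] rect [521.8 190.1] [28.3 17. ] 0.1
block 1726 med [0.5276 0.1834 0.0391] rect [521.8 190.3] [37.8 44.1] 89.6
```

View pics/w1.png

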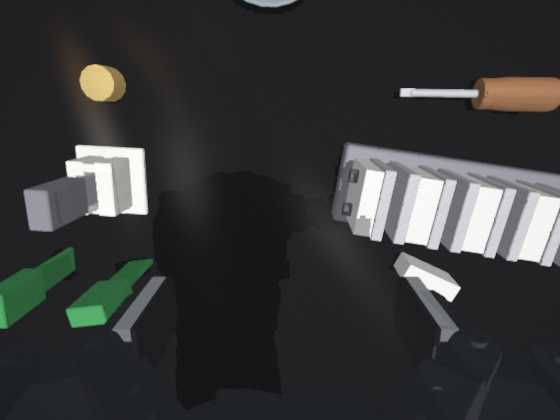

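The wrist view shows the gauge in the stand at (60,195), the green lookalikes at (20,290) and (105,295), and the cell at (450,205). The arm isn't there yet, so I finish the move.

```bash
python3 -c "
from h import *
o=telemetry.get_obs();print(o['ee_pos'],o['qd'].round(2)); to(.520,.191,.18,-1)"
```

```text
[0.52116527 0.02901839 0.20092879] [-0.03 -0.32 -0.38  0.05 -0.03  0.  ]
shift mm [   5.  -161.    26.9] turn [-2.1   0.12  3.17]
```

>>> {"fn": "play_rows", "kwargs": {
  "increments": [
    [[5,-161,27],[-2.1,0.1,3.2],0],
    [[5,-161,27],[-2.1,0.1,3.2],0],
    [[5,-161,27],[-2.1,0.1,3.2],0],
    [[5,-161,27],[-2.1,0.1,3.2],0],
    [[5,-161,27],[-2.1,0.1,3.2],0],
    [[5,-161,27],[-2.1,0.1,3.2],0],
    [[5,-161,27],[-2.1,0.1,3.2],0]
  ]
}}

```text
time: 2.85
ee_pos: [0.5275, 0.0386, 0.1812]
tcp_rot: [-177.9, 0.1, 3.2]
wrist_force: [-0.6, 0.1, -0.4]
opening: 0.0857
grasp_force: 0.0
```

Run:
```python
from w import *
box("handletop",(.519,.191),(.03,.03),.097,.11)
box("block",(.519,.191),(.03,.03),.035,.045)
to(.520,.191,.086,-1)
```

```text
2.85 [0.5275 0.0386 0.1812] [-1.7788e+02  1.1000e-01  3.1800e+00] [-0.61  0.1  -0.37]
handletop 1388 med [0.5229 0.1884 0.1019] rect [521.8 190.5] [28.3 17.5] 1.0
block 1931 med [0.5282 0.1835 0.0391] rect [521.6 190.2] [36.9 44.6] 89.6
shift mm [   1.1 -148.9  100.8] turn [-2.12  0.18  4.17]
```

```bash
python3 -c "
from h import *
o=telemetry.get_obs();print(o['q'].round(2),o['qd'].round(2),o['joint_efforts'].round(1))"
```

```text
[  3.12   1.32  -1.41  87.37   2.12 179.94] [-0.1  -0.02  0.09  0.15  0.01 -0.04] [  0.  -48.9  47.3   0.1   0.1  -0. ]
```

```bash
python3 -c "
from h import *
to(.521,.191,.17,179)"
```

```text
shift mm [   1.9 -152.    16.8] turn [  -0.28   -3.25 -175.8 ]
```

>>> {"fn": "play_rows", "kwargs": {
  "increments": [
    [[2,-152,17],[-0.28,-3.25,-175.8],0],
    [[2,-152,17],[-0.28,-3.25,-175.8],0],
    [[2,-152,17],[-0.28,-3.25,-175.8],0],
    [[2,-152,17],[-0.28,-3.25,-175.8],0],
    [[2,-152,17],[-0.28,-3.25,-175.8],0],
    [[2,-152,17],[-0.28,-3.25,-175.8],0],
    [[2,-152,17],[-0.28,-3.25,-175.8],0],
    [[2,-152,17],[-0.28,-3.25,-175.8],0],
    [[2,-152,17],[-0.28,-3.25,-175.8],0],
    [[2,-152,17],[-0.28,-3.25,-175.8],0],
    [[2,-152,17],[-0.28,-3.25,-175.8],0],
    [[2,-152,17],[-0.28,-3.25,-175.8],0],
    [[2,-152,17],[-0.28,-3.25,-175.8],0],
    [[2,-152,17],[-0.28,-3.25,-175.8],0],
    [[2,-152,17],[-0.28,-3.25,-175.8],0],
    [[2,-152,17],[-0.28,-3.25,-175.8],0],
    [[2,-152,17],[-0.28,-3.25,-175.8],0],
    [[2,-152,17],[-0.28,-3.25,-175.8],0],
    [[2,-152,17],[-0.28,-3.25,-175.8],0],
    [[2,-152,17],[-0.28,-3.25,-175.8],0]
  ]
}}

```text
time: 4.9
ee_pos: [0.521, 0.191, 0.17]
tcp_rot: [-180.0, -0.1, 175.4]
wrist_force: [-0.8, 0.0, -0.0]
opening: 0.0853
grasp_force: 0.0
```

Run:
```python
from w import *
print(o['q'].round(1))
box("handletop",(.519,.191),(.03,.03),.097,.11)
box("block",(.519,.191),(.03,.03),.035,.045)
to(.5205,.191,.086,179)
```

```text
4.9 [0.521 0.191 0.17 ] [-1.7999e+02 -6.0000e-02  1.7541e+02] [-0.78  0.01 -0.03]
[20.1  4.8  1.  86.3  0.  24.7]
handletop 1412 med [0.5197 0.1913 0.1022] rect [520.7 191.2] [16.1 28.1] 89.5
block 1856 med [0.5125 0.1951 0.0392] rect [521.2 191.3] [36.4 44.4] 89.5
shift mm [ 0.5 -0.  84. ] turn [-0.   -0.05 -3.05]
```

>>> {"fn": "play_rows", "kwargs": {
  "increments": [
    [[0,0,40],[0,0,-3.3],0],
    [[0,0,75],[0,0,-3.3],0],
    [[0,0,84],[0,0,-3.3],0],
    [[0,0,84],[0,0,-3.3],0.4],
    [[0,0,84],[0,0,-3.3],1],
    [[0,0,84],[0,0,-3.3],1],
    [[0,0,84],[0,0,-3.3],1],
    [[0,0,84],[0,0,-3.3],1],
    [[0,0,84],[0,0,-3.3],1],
    [[0,0,84],[0,0,-3.3],1],
    [[0,0,84],[0,0,-3.3],1]
  ],
  "grip_force": 40
}}

```text
time: 6.05
ee_pos: [0.5214, 0.1912, 0.087]
tcp_rot: [180.0, 0.0, 178.4]
wrist_force: [0.5, -0.7, 5.1]
opening: 0.0154
grasp_force: 40.9
```

>>> {"fn": "play_rows", "kwargs": {
  "increments": [
    [[0,0,-10],[0,0,0],1],
    [[0,0,-30],[0,0,0],1],
    [[0,0,-60],[0,0,0],1],
    [[0,0,-90],[0,0,0],1],
    [[0,0,-110],[0,0,0],1],
    [[0,0,-110],[0,0,0],1],
    [[0,0,-110],[0,0,0],1]
  ]
}}

```text
time: 6.75
ee_pos: [0.5211, 0.191, 0.1958]
tcp_rot: [-180.0, -0.1, 178.4]
wrist_force: [-0.3, -0.0, -2.0]
opening: 0.0158
grasp_force: 40.1
```

Run:
```python
from w import *
im,d,k=cam("top"); P=cloud(k,d)
s,ds,ks=cam("side"); Ps=cloud(ks,ds)
for n,X,D in [("top",P,d),("side",Ps,ds)]:
    m=(abs(X[...,0]-.52)<.03)&(abs(X[...,1]-.191)<.03)&(X[...,2]>.06)&(X[...,2]<.16)&(D>0); print(n,m.sum(), np.percentile(X[m],[2,50,98],axis=0).round(4) if m.sum() else '')
# cell above view target
cy=np.radians(-6); c=np.array([.5193,-.0989])
for g,yy in enumerate([-.06,-.02,.02,.06]): print(g,(c+yy*np.array([-np.sin(cy),np.cos(cy)])).round(4))
to(.52,.02,.205,174)
```

```text
6.75 [0.5211 0.191  0.1958] [-1.7999e+02 -7.0000e-02  1.7836e+02] [-0.28 -0.02 -2.01]
top 6 [[0.5062 0.1894 0.1151]
 [0.5077 0.1901 0.1263]
 [0.5104 0.1927 0.132 ]]
side 165 [[0.508  0.189  0.1169]
 [0.5198 0.1914 0.1392]
 [0.5316 0.1938 0.1591]]
0 [ 0.513  -0.1586]
1 [ 0.5172 -0.1188]
2 [ 0.5214 -0.079 ]
3 [ 0.5256 -0.0392]
shift mm [  -4.3 -170.8  -10.4] turn [-0.06 -0.19  4.37]
```

>>> {"fn": "play_rows", "kwargs": {
  "increments": [
    [[-4,-50,0],[0,0,4],1],
    [[-4,-100,0],[0,0,7],1],
    [[-4,-150,0],[0,0,7],1],
    [[-4,-200,0],[0,0,7],1],
    [[-4,-228,0],[0,0,7],1],
    [[-4,-228,0],[0,0,7],1],
    [[-4,-228,0],[0,0,7],1],
    [[-4,-228,0],[0,0,7],1]
  ]
}}

```text
time: 7.7
ee_pos: [0.5184, -0.0362, 0.1953]
tcp_rot: [-180.0, -0.1, 171.4]
wrist_force: [-0.8, 0.0, -0.0]
opening: 0.0154
grasp_force: 40.0
```

Run:
```python
from w import *
save("w2",im); print(o['q'].round(1)); np.savez("w2.npz",im=im,d=d,W=k[3],f=k[:3])
box("cellall",(.519,-.099),(.06,.12),.012,.09)
box("celltop",(.519,-.099),(.06,.12),.07,.09)
```

```text
7.7 [ 0.5184 -0.0362  0.1953] [-1.7999e+02 -1.3000e-01  1.7140e+02] [-0.83  0.01 -0.04]
[-4.   0.2 -1.  89.   0.   4.6]
cellall 21859 med [ 0.5105 -0.1008  0.0769] rect [504.6 -97.9] [183.2  96.6] 83.7
celltop 13816 med [ 0.5184 -0.1053  0.0779] rect [ 521.3 -100.5] [168.7  50.5] 84.1
```

View pics/w2.png

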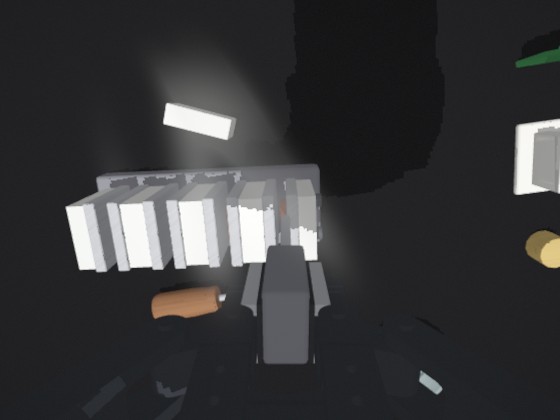

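```bash
cat > cellf.py <<'E'
from h import *
def analyse(im,d,k,o):
    P=cloud(k,d); th=np.radians(-6.0); c=np.array([.5205,-.0995])
    x=P[...,0]-c[0]; y=P[...,1]-c[1]; X=np.cos(th)*x+np.sin(th)*y; Y=-np.sin(th)*x+np.cos(th)*y
    return P,X,Y
E
python3 - <<'E'
from cellf import *
t=np.load("w2.npz"); im,d=t["im"],t["d"]; k=(*t["f"],t["W"])
P,X,Y=analyse(im,d,k,None); Z=P[...,2]
top=(Z>.074)&(Z<.086)&(abs(X)<.04)&(abs(Y)<.1)
print("X ext",np.percentile(X[top],[.5,99.5]).round(4))
for xl,xh in [(-.024,-.012),(-.012,.0)]:
  m=(X>xl)&(X<xh)&(Z>.0)&(Z<.09)&(d>0)
  b=np.arange(-.094,.094,.001); s=""
  for a in b:
    q=Z[m&(Y>=a)&(Y<a+.001)]; s+=f"{(np.median(q)*1000 if len(q) else -1):.0f} "
  print(xl,s)
m=(abs(P[...,0]-.518)<.03)&(abs(P[...,1]+.036)<.02)&(Z>.1)&(Z<.17)&(d>0)
for z in np.arange(.105,.17,.008):
  q=P[m&(Z>=z)&(Z<z+.008)]
  if len(q): print(z.round(3),len(q),q.min(0).round(4),np.median(q,0).round(4),q.max(0).round(4))
E
```

```text
X ext [-0.0239  0.0248]
-0.024 -1 -1 18 19 20 19 19 19 20 70 73 66 74 66 72 68 76 77 77 77 77 79 79 79 79 79 79 79 68 65 64 19 19 20 20 20 19 79 79 79 79 79 79 79 72 64 76 75 68 76 67 72 68 77 71 75 69 76 72 77 77 78 79 78 79 79 79 79 74 60 19 19 19 19 20 20 19 79 79 79 79 79 79 79 73 68 72 72 76 72 75 75 67 72 76 75 66 76 70 73 77 78 79 79 79 79 79 79 78 54 19 19 19 19 19 19 20 78 78 79 79 79 79 79 78 70 72 72 74 68 76 72 74 74 69 75 74 74 70 68 75 77 79 79 79 79 79 79 78 53 19 19 20 19 19 19 19 73 79 79 79 79 79 79 79 72 76 68 76 68 76 67 77 67 76 68 77 47 20 20 21 19 19 19 18 -1 -1 0 
-0.012 -1 -1 -1 -1 -1 -1 -1 -1 76 77 77 77 77 77 77 77 77 77 77 77 78 78 79 79 79 79 79 79 78 71 72 -1 -1 -1 -1 -1 -1 78 79 79 79 79 79 79 79 78 77 77 77 77 77 78 77 77 78 78 77 77 77 77 77 79 79 79 79 79 79 79 79 69 64 -1 -1 -1 -1 -1 -1 79 79 80 79 79 79 80 79 78 77 77 78 77 77 77 77 77 77 77 77 77 77 77 77 78 79 79 79 79 80 79 79 61 -1 -1 54 59 64 69 73 78 79 79 79 79 79 80 79 78 78 77 77 78 77 77 77 77 77 77 77 77 77 77 77 78 79 79 79 79 79 79 79 54 19 19 42 44 50 46 43 66 79 80 79 79 79 79 79 78 77 77 77 77 77 77 77 77 77 78 77 77 -1 54 53 53 54 19 18 -1 -1 0 
0.113 26 [ 0.5058 -0.0371  0.1144] [ 0.5063 -0.0344  0.1176] [ 0.5074 -0.0325  0.121 ]
0.121 40 [ 0.5059 -0.0371  0.1211] [ 0.5064 -0.0346  0.125 ] [ 0.5081 -0.0322  0.1287]
0.129 47 [ 0.5057 -0.037   0.1294] [ 0.5065 -0.0346  0.1324] [ 0.5079 -0.0322  0.1368]
0.137 54 [ 0.5059 -0.0368  0.1371] [ 0.5065 -0.0342  0.1411] [ 0.5079 -0.0323  0.145 ]
0.145 50 [ 0.5059 -0.0367  0.1453] [ 0.5065 -0.0344  0.1491] [ 0.5075 -0.0323  0.153 ]
0.153 62 [ 0.5056 -0.0366  0.1531] [ 0.5065 -0.0346  0.1568] [ 0.5074 -0.0324  0.1608]
0.161 43 [ 0.5036 -0.0418  0.1611] [ 0.5053 -0.0344  0.1679] [ 0.507  -0.0268  0.169 ]
0.169 33 [ 0.5036 -0.0422  0.169 ] [ 0.5045 -0.0335  0.1694] [ 0.5076 -0.0266  0.17  ]
```

The view shows the held gauge at (285,300), its blade edge at about (285,235), and the cell's gaps at about (285,215), (240,225), (185,225) and (125,225). Gap 3 is the closest. In this camera the blade centre coincides with the TCP, so I align over gap 3.

```bash
python3 -c "
from h import *
to(.527,-.041,.168,174)"
```

```text
shift mm [-9.2 -3.7 27.4] turn [-0.   -0.11 -2.56]
```

>>> {"fn": "play_rows", "kwargs": {
  "increments": [
    [[-9.2,-3.7,10],[0,-0.1,-2.6],1],
    [[-9.2,-3.7,20],[0,-0.1,-2.6],1],
    [[-9.2,-3.7,27.4],[0,-0.1,-2.6],1],
    [[-9.2,-3.7,27.4],[0,-0.1,-2.6],1]
  ]
}}

```text
time: 8.15
ee_pos: [0.5262, -0.0414, 0.167]
tcp_rot: [-180.0, -0.1, 174.0]
wrist_force: [-0.9, 1.0, -0.7]
opening: 0.0158
grasp_force: 40.0
```

```bash
cat > al.py <<'E'
from cellf import *
import sys
o=telemetry.get_obs(); im,d,k=cam("wrist"); P,X,Y=analyse(im,d,k,o); Z=P[...,2]; np.savez("al.npz",im=im,d=d,W=k[3],f=k[:3])
print(o["time"],o["ee_pos"].round(4),o["tcp_rot"].round(1),o["wrist_force"].round(2))
g=int(sys.argv[1]); yg=-.0611+.04*g
zt=o["ee_pos"][2]-.081
m=(d>0)&(abs(X)<.03)&(abs(Y-yg)<.012)
for xl in (-.024,-.021,-.018,-.015):
  mm=m&(X>=xl)&(X<xl+.003)
  hi=mm&(Z>.0765)&(Z<.083)
  lo=Y[hi&(Y<yg)]; up=Y[hi&(Y>yg)]
  print("x",xl,"-edge",lo.max().round(4) if len(lo) else None,"+edge",up.min().round(4) if len(up) else None)
for z in (zt+.006,zt+.018,zt+.03,zt+.042):
  q=m&(Z>z-.005)&(Z<z+.005)&(Z>.0835)&(X<-.003)
  if q.sum(): print("blade z",round(z,3),q.sum(),"Y",np.percentile(Y[q],[3,50,97]).round(4),"X",np.median(X[q]).round(4))
E
python3 al.py 3
```

```text
8.15 [ 0.5262 -0.0414  0.167 ] [-1.80e+02 -1.00e-01  1.74e+02] [-0.9   1.02 -0.67]
x -0.024 -edge 0.0552 +edge 0.0634
x -0.021 -edge 0.0552 +edge 0.0634
x -0.018 -edge 0.0552 +edge 0.0634
x -0.015 -edge 0.0552 +edge 0.0635
blade z 0.092 47 Y [0.056  0.0582 0.0604] X -0.0125
blade z 0.104 54 Y [0.0561 0.0582 0.0608] X -0.0124
blade z 0.116 66 Y [0.0562 0.0584 0.0607] X -0.0124
blade z 0.128 74 Y [0.0563 0.0586 0.0605] X -0.0124
```

>>> {"fn": "play_rows", "kwargs": {
  "increments": [
    [[0,0.6,0],[0,0,0],1],
    [[0,0.6,2],[0,0,0],1],
    [[0,0.6,4],[0,0,0],1],
    [[0,0.6,6],[0,0,0],1],
    [[0,0.6,7.5],[0,0,0],1],
    [[0,0.6,9],[0,0,0],1]
  ],
  "grip_force": 30
}}

```text
time: 8.8
ee_pos: [0.5271, -0.0415, 0.1593]
tcp_rot: [-180.0, 0.0, 174.0]
wrist_force: [0.1, 0.8, -0.2]
opening: 0.0156
grasp_force: 40.0
```

>>> {"fn": "play_rows", "kwargs": {
  "increments": [
    [[0,0,2],[0,0,0],1],
    [[0,0,4],[0,0,0],1],
    [[0,0,6],[0,0,0],1],
    [[0,0,8],[0,0,0],1]
  ]
}}

```text
time: 9.2
ee_pos: [0.5271, -0.0414, 0.1513]
tcp_rot: [-180.0, 0.0, 174.0]
wrist_force: [-0.2, 0.6, -0.8]
opening: 0.0153
grasp_force: 40.0
```

>>> {"fn": "play_rows", "kwargs": {
  "increments": [
    [[0,0,1],[0,0,0],1],
    [[0,0,2],[0,0,0],1]
  ]
}}

```text
time: 9.4
ee_pos: [0.5271, -0.0414, 0.1494]
tcp_rot: [-180.0, 0.0, 174.0]
wrist_force: [0.1, -0.2, -0.7]
opening: 0.0153
grasp_force: 40.0
```

>>> {"fn": "play_rows", "kwargs": {
  "increments": [
    [[0,0,1],[0,0,0],1],
    [[0,0,2],[0,0,0],1]
  ]
}}

```text
time: 9.6
ee_pos: [0.5271, -0.0415, 0.1474]
tcp_rot: [-180.0, 0.0, 174.0]
wrist_force: [0.1, -0.2, -0.6]
opening: 0.0154
grasp_force: 40.1
```

>>> {"fn": "play_rows", "kwargs": {
  "increments": [
    [[0,0,1],[0,0,0],1],
    [[0,0,2],[0,0,0],1]
  ]
}}

```text
time: 9.8
ee_pos: [0.5271, -0.0416, 0.1455]
tcp_rot: [-180.0, 0.0, 174.0]
wrist_force: [0.2, -2.2, 1.9]
opening: 0.0154
grasp_force: 40.3
```

>>> {"fn": "play_rows", "kwargs": {
  "increments": [
    [[0,0,1],[0,0,0],1],
    [[0,0,2],[0,0,0],1]
  ]
}}

```text
time: 10.0
ee_pos: [0.5272, -0.0418, 0.1437]
tcp_rot: [-179.9, 0.1, 174.0]
wrist_force: [-0.5, -3.6, 2.6]
opening: 0.0157
grasp_force: 40.6
```

>>> {"fn": "play_rows", "kwargs": {
  "increments": [
    [[0,0,1],[0,0,0],1],
    [[0,0,2],[0,0,0],1]
  ]
}}

```text
time: 10.2
ee_pos: [0.5274, -0.0418, 0.1423]
tcp_rot: [-179.9, 0.1, 173.9]
wrist_force: [-1.9, -4.2, 9.4]
opening: 0.0153
grasp_force: 41.4
```

>>> {"fn": "play_rows", "kwargs": {
  "increments": [
    [[0,0,0.4],[0,0,0],1],
    [[0,0,0.8],[0,0,0],1]
  ]
}}

```text
time: 10.4
ee_pos: [0.5275, -0.0418, 0.142]
tcp_rot: [-179.9, 0.1, 173.9]
wrist_force: [-1.4, -4.7, 11.6]
opening: 0.0153
grasp_force: 41.7
```

>>> {"fn": "play_rows", "kwargs": {
  "increments": [
    [[0,0,0.4],[0,0,0],1],
    [[0,0,0.6],[0,0,0],1]
  ]
}}

```text
time: 10.6
ee_pos: [0.5276, -0.0418, 0.1417]
tcp_rot: [-179.9, 0.2, 173.9]
wrist_force: [-1.7, -4.4, 12.6]
opening: 0.0159
grasp_force: 41.8
```

Gap 3 is stiff and may be the binding one. I won't press it; I'll back out and compare the others.

>>> {"fn": "play_rows", "kwargs": {
  "increments": [
    [[0,0,-5],[0,0,0],1],
    [[0,0,-15],[0,0,0],1],
    [[0,0,-28],[0,0,0],1],
    [[0,-10,-28],[0,0,0],1],
    [[0,-25,-28],[0,0,0],1],
    [[0,-40,-28],[0,0,0],1],
    [[0,-40,-28],[0,0,0],1],
    [[0,-40,-28],[0,0,0],1]
  ]
}}

```text
time: 11.4
ee_pos: [0.5226, -0.0821, 0.1677]
tcp_rot: [-180.0, -0.0, 173.9]
wrist_force: [-0.2, -0.5, -0.8]
opening: 0.0154
grasp_force: 40.1
```

```bash
python3 al.py 2; python3 -c "
from h import *
to(.5229,-.0807,.168,174)"
```

```text
11.4 [ 0.5226 -0.0821  0.1677] [-180.    -0.   173.9] [-0.19 -0.45 -0.84]
x -0.024 -edge 0.015 +edge 0.0237
x -0.021 -edge 0.015 +edge 0.0238
x -0.018 -edge 0.015 +edge 0.0237
x -0.015 -edge 0.015 +edge 0.0238
blade z 0.093 46 Y [0.0151 0.0173 0.0196] X -0.0117
blade z 0.105 55 Y [0.0152 0.0173 0.02  ] X -0.0116
blade z 0.117 65 Y [0.0154 0.0173 0.0198] X -0.0117
blade z 0.129 75 Y [0.0155 0.0174 0.0197] X -0.0117
shift mm [-0.2  0.9 -0.3] turn [-0.   -0.01 -0.09]
```

>>> {"fn": "play_rows", "kwargs": {
  "increments": [
    [[0,1.6,0],[0,0,0],1],
    [[0,1.6,2],[0,0,0],1],
    [[0,1.6,4],[0,0,0],1],
    [[0,1.6,6],[0,0,0],1],
    [[0,1.6,8],[0,0,0],1],
    [[0,1.6,10],[0,0,0],1]
  ]
}}

```text
time: 12.05
ee_pos: [0.523, -0.0795, 0.1579]
tcp_rot: [-180.0, 0.0, 174.0]
wrist_force: [-0.0, 1.4, -1.7]
opening: 0.0155
grasp_force: 40.1
```

>>> {"fn": "play_rows", "kwargs": {
  "increments": [
    [[0,0,2],[0,0,0],1],
    [[0,0,4],[0,0,0],1],
    [[0,0,6],[0,0,0],1],
    [[0,0,8],[0,0,0],1]
  ]
}}

```text
time: 12.45
ee_pos: [0.5231, -0.0797, 0.15]
tcp_rot: [-180.0, 0.0, 174.0]
wrist_force: [-0.5, 0.0, -1.7]
opening: 0.0153
grasp_force: 40.1
```

>>> {"fn": "play_rows", "kwargs": {
  "increments": [
    [[0,0,1],[0,0,0],1],
    [[0,0,2],[0,0,0],1]
  ]
}}

```text
time: 12.65
ee_pos: [0.5231, -0.0797, 0.148]
tcp_rot: [-180.0, 0.0, 174.0]
wrist_force: [-0.1, -0.8, -1.6]
opening: 0.0156
grasp_force: 40.1
```

>>> {"fn": "play_rows", "kwargs": {
  "increments": [
    [[0,0,1],[0,0,0],1],
    [[0,0,2],[0,0,0],1]
  ]
}}

```text
time: 12.85
ee_pos: [0.5231, -0.0796, 0.1461]
tcp_rot: [-180.0, 0.0, 174.0]
wrist_force: [-0.5, -0.3, -0.7]
opening: 0.0156
grasp_force: 40.1
```

>>> {"fn": "play_rows", "kwargs": {
  "increments": [
    [[0,0,1],[0,0,0],1],
    [[0,0,2],[0,0,0],1]
  ]
}}

```text
time: 13.05
ee_pos: [0.5231, -0.0796, 0.144]
tcp_rot: [-180.0, 0.0, 174.0]
wrist_force: [-0.7, -0.4, -0.0]
opening: 0.0155
grasp_force: 40.1
```

>>> {"fn": "play_rows", "kwargs": {
  "increments": [
    [[0,0,1.5],[0,0,0],1],
    [[0,0,3],[0,0,0],1]
  ]
}}

```text
time: 13.25
ee_pos: [0.5231, -0.0796, 0.141]
tcp_rot: [-180.0, 0.0, 174.0]
wrist_force: [-0.4, -0.4, -0.7]
opening: 0.0155
grasp_force: 40.1
```

>>> {"fn": "play_rows", "kwargs": {
  "increments": [
    [[0,0,1.5],[0,0,0],1],
    [[0,0,3],[0,0,0],1]
  ]
}}

```text
time: 13.45
ee_pos: [0.523, -0.0796, 0.1379]
tcp_rot: [-180.0, 0.0, 174.0]
wrist_force: [0.2, -0.4, 0.2]
opening: 0.0151
grasp_force: 40.1
```

>>> {"fn": "play_rows", "kwargs": {
  "increments": [
    [[0,0,1.5],[0,0,0],1],
    [[0,0,3],[0,0,0],1]
  ]
}}

```text
time: 13.65
ee_pos: [0.5231, -0.0797, 0.135]
tcp_rot: [-180.0, 0.0, 174.0]
wrist_force: [0.2, -1.0, -0.8]
opening: 0.0154
grasp_force: 40.1
```

Gap 2 is slack. On to gap 1.

>>> {"fn": "play_rows", "kwargs": {
  "increments": [
    [[0,0,-12],[0,0,0],1],
    [[0,0,-24],[0,0,0],1],
    [[0,0,-33],[0,0,0],1],
    [[0,-10,-33],[0,0,0],1],
    [[0,-25,-33],[0,0,0],1],
    [[0,-40,-33],[0,0,0],1],
    [[0,-40,-33],[0,0,0],1],
    [[0,-40,-33],[0,0,0],1]
  ]
}}

```text
time: 14.45
ee_pos: [0.5185, -0.1203, 0.1676]
tcp_rot: [-180.0, -0.0, 173.9]
wrist_force: [1.0, -0.2, -1.0]
opening: 0.0154
grasp_force: 40.1
```

```bash
python3 al.py 1
```

```text
14.45 [ 0.5185 -0.1203  0.1676] [-180.    -0.   173.9] [ 0.99 -0.2  -0.98]
x -0.024 -edge -0.0251 +edge -0.0164
x -0.021 -edge -0.0246 +edge -0.0164
x -0.018 -edge -0.0246 +edge -0.0164
x -0.015 -edge -0.0246 +edge -0.0164
blade z 0.093 46 Y [-0.0233 -0.0211 -0.0188] X -0.0117
blade z 0.105 58 Y [-0.0232 -0.0208 -0.0184] X -0.0117
blade z 0.117 63 Y [-0.0231 -0.0206 -0.0186] X -0.0117
blade z 0.129 80 Y [-0.0229 -0.0206 -0.0187] X -0.0118
```

>>> {"fn": "play_rows", "kwargs": {
  "increments": [
    [[0,0,2],[0,0,0],1],
    [[0,0,4],[0,0,0],1],
    [[0,0,6],[0,0,0],1],
    [[0,0,8],[0,0,0],1],
    [[0,0,10],[0,0,0],1]
  ]
}}

```text
time: 15.0
ee_pos: [0.5188, -0.1192, 0.1579]
tcp_rot: [-180.0, 0.0, 174.0]
wrist_force: [0.1, -0.5, -1.7]
opening: 0.0157
grasp_force: 40.1
```

>>> {"fn": "play_rows", "kwargs": {
  "increments": [
    [[0,0,2],[0,0,0],1],
    [[0,0,4],[0,0,0],1],
    [[0,0,6],[0,0,0],1],
    [[0,0,8],[0,0,0],1]
  ]
}}

```text
time: 15.4
ee_pos: [0.519, -0.1199, 0.1503]
tcp_rot: [-179.9, 0.1, 173.9]
wrist_force: [-0.9, -3.5, 2.1]
opening: 0.0156
grasp_force: 40.5
```

>>> {"fn": "play_rows", "kwargs": {
  "increments": [
    [[0,0,1],[0,0,0],1],
    [[0,0,2],[0,0,0],1]
  ]
}}

```text
time: 15.6
ee_pos: [0.519, -0.12, 0.1485]
tcp_rot: [-179.9, 0.1, 173.9]
wrist_force: [-1.0, -5.6, 3.6]
opening: 0.0153
grasp_force: 40.6
```

>>> {"fn": "play_rows", "kwargs": {
  "increments": [
    [[0,0,1],[0,0,0],1],
    [[0,0,2],[0,0,0],1]
  ]
}}

```text
time: 15.8
ee_pos: [0.5191, -0.1201, 0.1467]
tcp_rot: [-179.9, 0.1, 173.9]
wrist_force: [-1.4, -6.0, 5.4]
opening: 0.0154
grasp_force: 40.7
```

>>> {"fn": "play_rows", "kwargs": {
  "increments": [
    [[0,0,1],[0,0,0],1],
    [[0,0,2],[0,0,0],1]
  ]
}}

```text
time: 16.0
ee_pos: [0.5191, -0.1202, 0.1447]
tcp_rot: [-179.9, 0.1, 173.9]
wrist_force: [-0.4, -6.4, 4.5]
opening: 0.0156
grasp_force: 40.7
```

Fz stays steady at about 5 N and Fy levels off at about 6.4 N while the blade slides. This looks like the right gap, so I continue carefully.

>>> {"fn": "play_rows", "kwargs": {
  "increments": [
    [[0,0,1],[0,0,0],1],
    [[0,0,2],[0,0,0],1]
  ]
}}

```text
time: 16.2
ee_pos: [0.5191, -0.1202, 0.1427]
tcp_rot: [-179.9, 0.1, 173.9]
wrist_force: [0.1, -6.0, 5.0]
opening: 0.0151
grasp_force: 40.7
```

>>> {"fn": "play_rows", "kwargs": {
  "increments": [
    [[0,0,1],[0,0,0],1],
    [[0,0,2],[0,0,0],1]
  ]
}}

```text
time: 16.4
ee_pos: [0.5191, -0.1202, 0.1408]
tcp_rot: [-179.9, 0.1, 173.9]
wrist_force: [-0.4, -5.2, 5.0]
opening: 0.0156
grasp_force: 40.7
```

>>> {"fn": "play_rows", "kwargs": {
  "increments": [
    [[0,0,1],[0,0,0],1],
    [[0,0,2],[0,0,0],1]
  ]
}}

```text
time: 16.6
ee_pos: [0.5191, -0.1202, 0.1387]
tcp_rot: [-179.9, 0.1, 173.9]
wrist_force: [-0.8, -6.5, 4.9]
opening: 0.0154
grasp_force: 40.7
```

>>> {"fn": "play_rows", "kwargs": {
  "increments": [
    [[0,0,2],[0,0,0],1],
    [[0,0,4],[0,0,0],1],
    [[0,0,6],[0,0,0],1],
    [[0,0,8],[0,0,0],1]
  ]
}}

```text
time: 17.0
ee_pos: [0.519, -0.1202, 0.1304]
tcp_rot: [-179.9, 0.1, 173.9]
wrist_force: [-1.7, -7.3, 3.3]
opening: 0.0153
grasp_force: 40.5
```

>>> {"fn": "play_rows", "kwargs": {
  "increments": [
    [[0,0,2],[0,0,0],1],
    [[0,0,4],[0,0,0],1],
    [[0,0,6],[0,0,0],1],
    [[0,0,8],[0,0,0],1]
  ]
}}

```text
time: 17.4
ee_pos: [0.519, -0.1202, 0.1224]
tcp_rot: [-179.9, 0.1, 173.9]
wrist_force: [-1.2, -6.6, 2.2]
opening: 0.0154
grasp_force: 40.6
```

>>> {"fn": "play_rows", "kwargs": {
  "increments": [
    [[0,-0.5,2],[0,0,0],1],
    [[0,-0.5,4],[0,0,0],1],
    [[0,-0.5,6],[0,0,0],1],
    [[0,-0.5,8],[0,0,0],1]
  ]
}}

```text
time: 17.8
ee_pos: [0.519, -0.1207, 0.1144]
tcp_rot: [-179.9, 0.1, 173.9]
wrist_force: [-0.9, -6.2, 2.0]
opening: 0.0154
grasp_force: 40.6
```

>>> {"fn": "play_rows", "kwargs": {
  "increments": [
    [[0,-0.5,1.5],[0,0,0],1],
    [[0,-0.8,3],[0,0,0],1],
    [[0,-0.8,3.5],[0,0,0],1]
  ]
}}

```text
time: 18.1
ee_pos: [0.5189, -0.1213, 0.1109]
tcp_rot: [-179.9, 0.1, 173.9]
wrist_force: [-0.6, -5.2, 4.3]
opening: 0.0158
grasp_force: 40.6
```

>>> {"fn": "play_rows", "kwargs": {
  "increments": [
    [[0,0,0.5],[0,0,0],1],
    [[0,0,1],[0,0,0],1]
  ]
}}

```text
time: 18.3
ee_pos: [0.5189, -0.1213, 0.11]
tcp_rot: [-179.9, 0.1, 173.9]
wrist_force: [-0.3, -5.7, 2.8]
opening: 0.0158
grasp_force: 40.6
```

Run:
```python
from h import *
s,ds,ks=cam("side"); Ps=cloud(ks,ds); save("s2",cv2.resize(s[150:240,250:370],None,fx=6,fy=6))
```

View pics/s2.png

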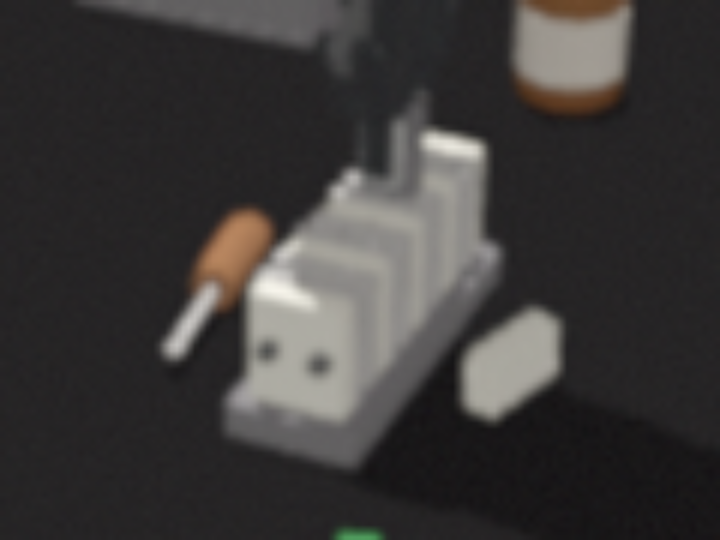

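The crop shows the gauge low in the third gap from the near end (gap 1), at about (395,175) in the crop. I ease it down until the shoulder touches.

>>> {"fn": "play_rows", "kwargs": {
  "increments": [
    [[0,0,0.5],[0,0,0],1],
    [[0,0,1],[0,0,0],1]
  ]
}}

```text
time: 18.55
ee_pos: [0.5189, -0.1213, 0.109]
tcp_rot: [-179.9, 0.1, 173.9]
wrist_force: [-0.4, -4.9, 8.1]
opening: 0.0158
grasp_force: 41.2
```

>>> {"fn": "play_rows", "kwargs": {
  "increments": [
    [[0,0,0.5],[0,0,0],1],
    [[0,0,0.8],[0,0,0],1]
  ]
}}

```text
time: 18.75
ee_pos: [0.519, -0.1213, 0.109]
tcp_rot: [-179.9, 0.1, 173.9]
wrist_force: [-3.5, -5.4, 11.3]
opening: 0.0159
grasp_force: 41.7
```

The TCP has stopped at z = 0.109 with Fz rising, so the shoulder is on the plates. Unload, release and retreat.

>>> {"fn": "play_rows", "kwargs": {
  "increments": [
    [[0,-0.6,-0.6],[0,0,0],1],
    [[0,-0.6,-0.6],[0,0,0],0.9],
    [[0,-0.6,-0.6],[0,0,0],0.6],
    [[0,-0.6,-0.6],[0,0,0],0.4],
    [[0,-0.6,-0.6],[0,0,0],0.4],
    [[0,-0.6,-0.6],[0,0,0],0.4],
    [[0,-0.6,-30],[0,0,0],0.4],
    [[0,-0.6,-70],[0,0,0],0.4],
    [[0,-0.6,-100],[0,0,0],0.4],
    [[0,-0.6,-100],[0,0,0],0.4],
    [[0,-0.6,-100],[0,0,0],0.4],
    [[0,-0.6,-100],[0,0,0],0.4]
  ]
}}

```text
time: 19.95
ee_pos: [0.5183, -0.1211, 0.2065]
tcp_rot: [180.0, -0.1, 174.0]
wrist_force: [-1.1, -0.1, -0.0]
opening: 0.0515
grasp_force: 0.0
```

Run:
```python
from w import *
save("w3",im)
box("handletop",(.519,-.121),(.03,.03),.115,.14)
box("celltop",(.519,-.099),(.06,.12),.07,.085)
```

```text
19.95 [ 0.5183 -0.1211  0.2065] [ 1.8000e+02 -7.0000e-02  1.7397e+02] [-1.1  -0.13 -0.02]
handletop 1276 med [ 0.517  -0.1212  0.1241] rect [ 518.3 -121.3] [15.6 27.9] 83.7
celltop 12758 med [ 0.5193 -0.0942  0.0779] rect [ 521.2 -100.2] [168.4  50.6] 84.2
```

View pics/w3.png

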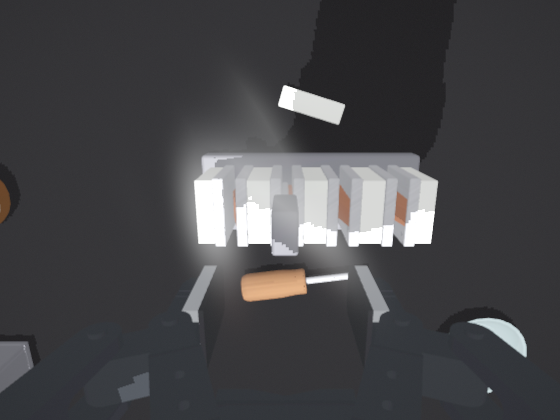

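The gauge stands upright at (285,220) in gap 1. Its top reads z = 0.124 against 0.125 for fully home, and nothing is touching it. Handing in.

```bash
python3 -c "
from h import *
print(workorder.job_done())"
```

```text
the job is handed in; nothing more can be done
None
```

The gauge is standing released and fully home in gap 1 (y = -20 mm), the gap with the light drag of about 5 N on the ramp, and the job is handed in (no verdict was shown); gap 2 was slack, gap 3 was stiff so I backed out at about 13 N, and I did not test gap 0.

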